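# Set the autocollimator's filter slide to the third click and switch on the lamp

### The job

Make the autocollimator ready to sight its mirror: with closed fingertips push the knob of the filter slide in, click by click, until it has dropped into its third click, counted from fully out, without running past it. Only then, because the bare lamp would dazzle the camera, press the lamp key on top of the rear housing right down and let it come up again. Do not take hold of anything, and leave the mirror, the white lens cap, the loupe and the gauge block where they stand.

Things in the scene. Friction and masses are not known exactly. Their poses are not given: they have to be found in the camera images.
- autocollimator: Fixed bench instrument, about 84 x 285 x 100 mm: white rear housing (74 x 80 mm, top at 98 mm) at its +y end, dark filter gate (56 x 40 mm, top 99 mm, brass cap to 104 mm) in the middle, barrel with objective at its -y end. Origin on the bench under the middle of the gate. Axes: z up, -y where the objective looks, +x the way the filter slide is pushed in.
- filter_slide (a joint): Travel in m of the filter slide, a flat bar through the gate; 0 fully out, grows as it is pushed in. Starts on its plain part, 0 to 0.012. A sprung ball drops into notches at 0.022 (first click), 0.036, 0.050 (third), 0.064, 0.078; stop at 0.082. Plain part about 1 N, leaving a notch 5 to 7 N; some 7 to 9 mm past a notch the slide snaps ahead of the finger into the next and stays.
- slide_knob (a point): Centre of the outer face of the slide's round black knob (24 mm diameter, 10 mm thick, axis along the slide, centre 70 mm above the bench). The face looks along the autocollimator's -x and moves with the slide; it is pushed along +x. Nothing stands within 60 mm in front of it.
- lamp_key (a joint): Travel in m of the lamp key, a round grey push key, 20 mm diameter, in a dark 36 mm collar on top of the rear housing. 0 is up, 0.005 fully down; it is pressed vertically downward, springs back, and takes about 1.5 N to start and 5 N to reach the bottom. It counts as pressed from 0.0035.
- lamp_key_top (a point): Centre of the top face of the lamp key, 119 mm above the bench and 9 mm above its collar when up. It lies 94 mm along the autocollimator's +y from its origin.
- plane_mirror: Loose round mirror in a dark upright holder, 62 x 40 x 99 mm, facing the objective about 0.1 m in front of it. Origin at the centre of its underside. Not to be moved.
- white_cap: Loose white lens cap, 27 mm diameter, 11 mm tall, lying on the bench beside the barrel. Origin at the centre of its underside. Not to be moved.
- loupe: Loose green eye loupe, 39 mm diameter, 30 mm tall, standing on the bench in front of the rear housing. Origin at the centre of its underside. Not to be moved.
- gauge_block_30: Loose steel gauge block, 15 x 30 x 9 mm, lying on the bench to the right of the slide. Origin at the centre of its underside. Not to be moved.

How it is judged:
By the outcome, as a careful person would: the job done as asked, in the order asked, and still so for the second after the job is handed in, with the robot touching nothing.
It also fails if it takes over 58 s, if anything falls off the work surface, if the arm or the gripper's body presses on something with over 40 N, if the wrist force passes 120 N, or if a joint passes its speed limit or range.

### The arm

A 6-joint arm with a two-finger parallel gripper is mounted at the origin on a cart in front of the work surface, level with it; the furniture and walls round the work are solid. World frame = base frame: x ahead of the robot, y to its left, z up, the work surface at z = 0. Lengths are in mm, angles in rad, forces in N, time in s.
With the tool pointing down it reaches from about 350 to 975 mm from the base axis. Payload 7.1 kg.
Tool frame: the origin (TCP) lies between the finger pads; the fingertips stand 8 mm ahead of it and the grasp point (between the pads) lies 11 mm behind it; x points along the fingers, y is the direction in which the jaws open and shut, and the axes are right-handed (so a half turn about x gives the same grasp; the last joint's range is limited). The gripper opens to 88 mm and grips with 3 to 60 N. Pads are 20 mm wide; open, the fingers measure 115 mm over their backs; the gripper's body (75 mm by 178 mm) begins 61 mm behind the grasp point.
Start: joints at [1.179, 0.423, 1.63, -0, 1.089, -0.019], TCP at [227.608, 582.065, 230.675] pointing down, gripper open.
Joint ranges: [-3, 3], [-0.9, 2.11], [0.09, 2.58], [-1.31, 4.45], [0.11, 2.69], [-2.54, 2.54]. Speed limits (rad/s): [2.39, 2.39, 3.01, 3.14, 3.14, 3.14].

### API

Orientations are given as a rotation vector (axis times angle).
In Python, from workcell import ctrl gives the robot as it stands.
- The arm moves only by the tool apply_moves, never from a script. Its argument "increments" is a list of rows, each an object with "gripper": the opening in per cent of the stroke, from 0 (shut) to 100 (fully open); "delta_pos": the shift along the tool's x, y, z in cm, a list of three; "dr": the turn, a rotation vector about the tool's x, y, z in rad, a list of three. In form: [{"gripper": gripper, "delta_pos": [dx, dy, dz], "dr": [ax, ay, az]}, ...]. A call has exactly 5 rows; each row shifts and turns the commanded pose from where the row before left it, along the tool's axes as they then stand; what a row does not reach is not made up. A row lasts 1/12 s, in which the tool goes at most 41.7 mm and 7.16 degrees, less where a joint would pass 70% of its speed; a pose out of reach is approached as far as the arm can. A call with a gripper value outside its range is refused whole. The fingers move at their own pace and stop on an object; the grip force is fixed at half the most. Time passes only in rows, so rows that do not move let the fingers close, or fill a call up. It gives the time, the measured TCP pose, the force and the opening at its end, in the units of the state.
- ctrl.get_obs(): the state, without advancing time (a new reading comes with each control period).
- ctrl.get_image(name): name is "side" or "top" or "wrist"; returns a dict with "img" (384x512x3 uint8, red, green, blue), "range_z" (384x512 float32, mm along the optical axis (not along the pixel's ray), 0 where there is no reading), "mtx" (3x3 intrinsics, pixels), "k1" (the pictures are not rectified: a ray, as slopes to the right and down, at radius r is drawn at 1 + k1 r^2 times it, then the intrinsics apply), "rvec" (rotation vector, rad) and "tvec" (3), from world to camera coordinates, as OpenCV has them. Camera axes: x right, y down, z forward; pixel columns grow to the right and rows downward; lengths in mm; the calibration is good to about 2 mm. A picture is of the moment at which its call begins.
- ctrl.close_job(): hands the job in, once; it reports no verdict.
The state is a dict: "t": time; "qpos": joint angles; "qvel": joint speeds; "joint_torque": joint torques, N m; "ee_pos": TCP position; "orientation": TCP orientation; "ft_force": force on the tool from outside, world axes, zero at the start; "moment": the same for the moment, N m; "width": finger opening in mm.
Only numpy, scipy, OpenCV 4.12 (cv2) and the standard library are available. Lean on these libraries where they do the work, as an engineer would, in place of code of your own. Each camera call takes 0.05 s, during which the arm holds its last target. There are 200 camera calls.

## Working session

There is one attempt and no reset: what is moved stays moved. The work goes in short steps, Python scripts to look and compute and a tool call to move; the robot and the scene stay as the last step left them, time stands still between calls to the robot, and variables do not carry over. Pictures are saved under pics/ and viewed, about 8 in all and at most 12, crops included, and the job is handed in when it is done.

Besides the shell and the picture viewer there is one more tool, called after "Emit:" in YAML: its name, and indented under it one key for each argument. apply_moves: Moves the arm, as the interface text tells. Its arguments: {"type":"object","properties":{"increments":{"type":"array","items":{"type":"object","properties":{"gripper":{"type":"number"},"delta_pos":{"type":"array","items":{"type":"number"}},"dr":{"type":"array","items":{"type":"number"}}}}}},"required":["increments"]}

```bash
mkdir -p pics; ls; cat > h.py <<'E'
import numpy as np, cv2, pickle
from workcell import ctrl
def grab(n):
    d=ctrl.get_image(n); pickle.dump(d,open(f'/tmp/{n}.pkl','wb')); return d
def load(n): return pickle.load(open(f'/tmp/{n}.pkl','rb'))
def ray(d,u,v):
    K=np.array(d['mtx']);xd=np.array([(u-K[0,2])/K[0,0],(v-K[1,2])/K[1,1]]);x=xd.copy()
    for _ in range(20): x=xd/(1+d['k1']*(x@x))
    R=cv2.Rodrigues(np.array(d['rvec'],float))[0];t=np.array(d['tvec'],float).ravel()
    return -R.T@t, R.T@np.array([x[0],x[1],1.]), 
def onz(d,u,v,z):
    c,r=ray(d,u,v); return c+r*(z-c[2])/r[2]
def dep(d,u,v):
    c,r=ray(d,u,v); return c+r*float(d['range_z'][int(round(v)),int(round(u))])
E
python3 - <<'E'
from h import *
a=grab('side');b=grab('top')
for n,d in(('side',a),('top',b)):
    cv2.imwrite(f'pics/{n}0.png',cv2.resize(d['img'][:,:,::-1],(800,600)))
    print(n,ray(d,256,192))
print(ctrl.get_obs())
E
```

```text
pics
side (array([595.34865863, 693.43504908, 602.67451153]), array([-0.00368979, -0.80640828, -0.59160245]))
top (array([522.71050012,  20.98993101, 959.18931513]), array([ 0.04117781, -0.01454641, -0.99930124]))
{'t': 0.1, 'qpos': array([ 1.17898624e+00,  4.23759910e-01,  1.63059640e+00, -2.96283295e-06,
        1.08861042e+00, -1.89925799e-02]), 'qvel': array([ 0.00010959, -0.00208114, -0.00132168,  0.0003992 , -0.00108753,
       -0.00104777]), 'joint_torque': array([-4.54446326e-04, -5.45612204e+01, -2.74323839e+01,  6.44605514e-02,
        1.87792699e-02, -5.54332473e-05]), 'ee_pos': array([227.4365888 , 581.62513147, 229.98899338]), 'orientation': array([ 0.29145134,  1.551211  , -0.29357535]), 'ft_force': array([ 0.14932898, -0.62761619,  0.17182632]), 'moment': array([-0.00914301,  0.01911372,  0.04336168]), 'width': 87.374746128063}
```

View pics/side0.png

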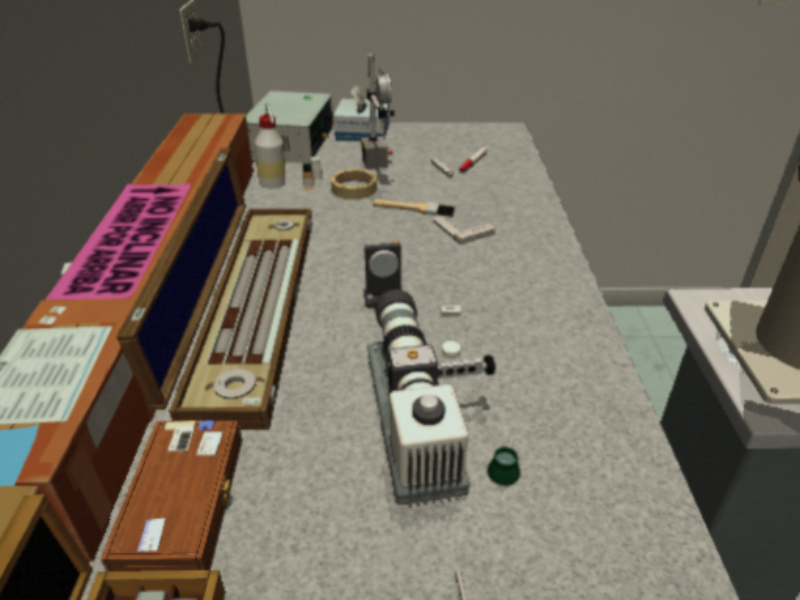

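View pics/top0.png

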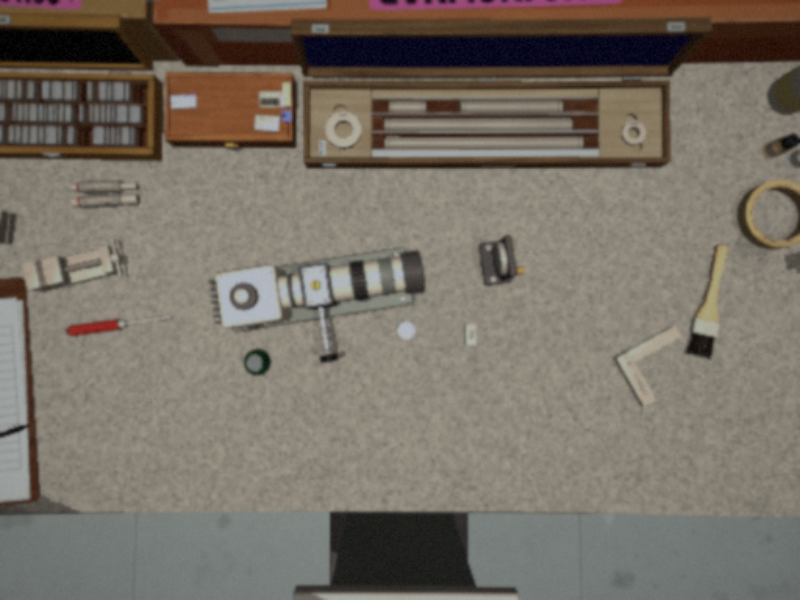

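The side and top views show the autocollimator with its knob facing the robot. In the 800x600 top view the key is at (243,296), the brass cap at (316,285), the knob at (330,357), the objective end at (412,272), and the loupe at (257,362).

```bash
python3 - <<'E'
from h import *
d=load('top');s=load('side')
def P(u,v,z): return onz(d,u*.64,v*.64,z).round(1), dep(d,u*.64,v*.64).round(1)
for n,u,v,z in(('key',243,296,119),('cap',316,285,104),('knob',330,357,70),('loupe',257,362,30),('white',406,330,11),('gb',471,335,9),('mirror',497,262,99)): print(n,*P(u,v,z))
for n,u,v,z in(('key',429,402,119),('cap',413,354,104),('knob',489,365,70),('loupe',505,460,30)): print('side',n,onz(s,u*.64,v*.64,z).round(1),dep(s,u*.64,v*.64).round(1))
# dark blob of knob by colour + height in both views
for n,d in(('top',d),('side',s)):
    V,U=np.mgrid[0:384,0:512]; pts=[]
    box=(195,225,215,240) if n=='top' else (300,325,222,245)
    for u in range(box[0],box[1]):
        for v in range(box[2],box[3]):
            p=dep(d,u,v)
            if 50<p[2]<95 and d['img'][v,u].max()<60: pts.append((u,v,*p))
    p=np.array(pts); print(n,len(p),p.min(0).round(1),p.max(0).round(1),p.mean(0).round(1))
cr=[cv2.resize(x,(390,590),interpolation=cv2.INTER_CUBIC) for x in (d['img'][210:285,235:325],load('top')['img'][165:245,130:230])]
cv2.imwrite('pics/c.png',np.hstack(cr)[:,:,::-1])
E
```

```text
key [562.1 209.4 119. ] [562.1 209.4 119. ]
cap [577.3 118.1 104. ] [577.2 117.8 106.4]
knob [482.3 102.3  70. ] [483.  101.   83.6]
loupe [473.5 208.3  30. ] [473.1 209.6  23.6]
white [518.6  -1.5  11. ] [518.6  -1.5  10.4]
gb [511.6 -95.2   9. ] [511.6 -95.1   9.5]
mirror [ 608.3 -118.7   99. ] [ 611.9 -124.5   63.5]
side key [562.7 216.3 119. ] [562.7 216.  118.7]
side cap [577.4 122.3 104. ] [577.4 123.9 105.4]
side knob [482.  104.9  70. ] [483.8 114.5  78.7]
side loupe [474.2 220.9  30. ] [472.8 215.3  23.2]
top 39 [205.  226.  477.7  93.6  74.7] [215.  231.  487.9 114.6  84.6] [210.4 228.6 482.6 102.9  81.1]
side 73 [300.  228.  477.3  97.6  62.3] [316.  239.  508.2 116.6  84. ] [310.8 233.8 487.2 110.6  74.7]
```

View pics/c.png

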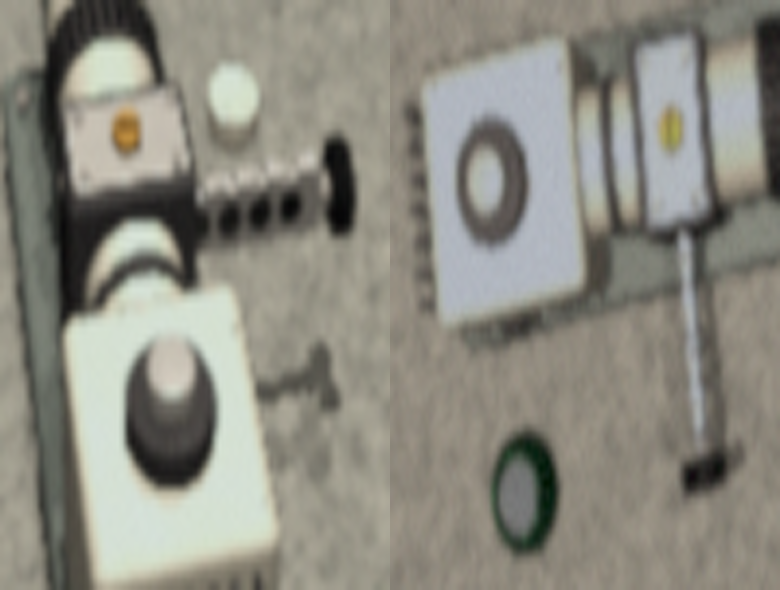

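Findings: origin at about (577,118). Both the key and the slide give a yaw of about 9.5°, and the key distance is 92.6 mm against the expected 94. The knob face centre is at about (478,101.5). Next I work out the turn and shift needed for a vertical tool with the jaws along the instrument's y.

```bash
cat >> h.py <<'E'
from scipy.spatial.transform import Rotation as Ro
YAW=0.166
ex=np.array([np.cos(YAW),np.sin(YAW),0]);ey=np.array([-np.sin(YAW),np.cos(YAW),0])
Rt=np.c_[[0,0,-1.],ey,ex]
O=np.array([577.3,118.1,0])
def stat(o=None):
    o=o or ctrl.get_obs(); R=Ro.from_rotvec(o['orientation']).as_matrix(); p=np.array(o['ee_pos'])
    print('t',round(o['t'],2),'q',o['qpos'].round(2),'pos',p.round(1),'inst',np.round([ (p-O)@ex,(p-O)@ey,p[2]],1),'F inst',np.round([o['ft_force']@ex,o['ft_force']@ey,o['ft_force'][2]],2),'w',o['width'].round(1) if hasattr(o['width'],'round') else o['width'])
    print('turn to vertical (tool)',Ro.from_matrix(R.T@Rt).as_rotvec().round(4)); return R,p
def go(world):
    R,p=stat(); print('tool shift cm',(R.T@(np.array(world)-p)/10).round(2),'after-turn axes cm',(Rt.T@(np.array(world)-p)/10).round(2))
E
python3 - <<'E'
from h import *
k=np.array([477.6,101.5,0]); print('knob inst',(k-O)@ex,(k-O)@ey)
go(k-45*ex+[0,0,200])
E
```

```text
knob inst -101.07244677352686 0.10248518217228408
t 0.1 q [ 1.18  0.42  1.63 -0.    1.09 -0.02] pos [227.4 581.6 230. ] inst [-268.5  515.   230. ] F inst [ 0.04 -0.64  0.17] w 87.374746128063
turn to vertical (tool) [-5.388e-01 -4.000e-04  1.300e-03]
tool shift cm [  3.05 -37.91  36.92] after-turn axes cm [  3.   -51.49  12.24]
```

Emit:
apply_moves:
  increments:
    - {"gripper": 0,"delta_pos": [0,0,0],"dr": [-0.108,0,0]}
    - {"gripper": 0,"delta_pos": [0,0,0],"dr": [-0.108,0,0]}
    - {"gripper": 0,"delta_pos": [0,0,0],"dr": [-0.108,0,0]}
    - {"gripper": 0,"delta_pos": [0,0,0],"dr": [-0.108,0,0]}
    - {"gripper": 0,"delta_pos": [0,0,0],"dr": [-0.107,0,0]}

```text
t: 0.52
ee_pos: [227.5, 581.8, 230.2]
orientation: [-0.135, 1.567, 0.134]
ft_force: [0.1, 0.1, -0.6]
width: 57.8
```

Emit:
apply_moves:
  increments:
    - {"gripper": 0,"delta_pos": [0,-2.5,0.6],"dr": [0,0,0]}
    - {"gripper": 0,"delta_pos": [0,-2.5,0.6],"dr": [0,0,0]}
    - {"gripper": 0,"delta_pos": [0,-2.5,0.6],"dr": [0,0,0]}
    - {"gripper": 0,"delta_pos": [0,-2.5,0.6],"dr": [0,0,0]}
    - {"gripper": 0,"delta_pos": [0,-2.5,0.6],"dr": [0,0,0]}

```text
t: 0.93
ee_pos: [278.0, 462.4, 230.3]
orientation: [-0.131, 1.567, 0.13]
ft_force: [1.3, 0.8, 0.5]
width: 25.2
```

Emit:
apply_moves:
  increments:
    - {"gripper": 0,"delta_pos": [0,-2.5,0.6],"dr": [0,0,0]}
    - {"gripper": 0,"delta_pos": [0,-2.5,0.6],"dr": [0,0,0]}
    - {"gripper": 0,"delta_pos": [0,-2.5,0.6],"dr": [0,0,0]}
    - {"gripper": 0,"delta_pos": [0,-2.5,0.6],"dr": [0,0,0]}
    - {"gripper": 0,"delta_pos": [0,-2.5,0.6],"dr": [0,0,0]}

```text
t: 1.35
ee_pos: [328.2, 344.1, 230.4]
orientation: [-0.131, 1.567, 0.13]
ft_force: [-0.3, 0.6, 1.0]
width: 0.5
```

Emit:
apply_moves:
  increments:
    - {"gripper": 0,"delta_pos": [0,-2.5,0.6],"dr": [0,0,0]}
    - {"gripper": 0,"delta_pos": [0,-2.5,0.6],"dr": [0,0,0]}
    - {"gripper": 0,"delta_pos": [0,-2.5,0.6],"dr": [0,0,0]}
    - {"gripper": 0,"delta_pos": [0,-2.5,0.6],"dr": [0,0,0]}
    - {"gripper": 0,"delta_pos": [0,-2.5,0.6],"dr": [0,0,0]}

```text
t: 1.77
ee_pos: [378.5, 225.8, 230.5]
orientation: [-0.131, 1.567, 0.131]
ft_force: [0.4, 0.0, 0.1]
width: 0.4
```

```bash
python3 - <<'E'
from h import *
k=np.array([477.6,101.5,0])
go(k-45*ex+[0,0,68])
E
```

```text
t 1.77 q [ 0.51  0.15  2.02 -0.    0.97 -1.23] pos [378.5 225.8 230.5] inst [-178.2  139.1  230.5] F inst [ 0.35 -0.05  0.12] w 0.448930917541689
turn to vertical (tool) [ 0.0003 -0.0003  0.0001]
tool shift cm [ 16.26 -13.9    3.22] after-turn axes cm [ 16.25 -13.9    3.22]
```

Emit:
apply_moves:
  increments:
    - {"gripper": 0,"delta_pos": [0,-2.8,0.6],"dr": [0,0,0]}
    - {"gripper": 0,"delta_pos": [0,-2.8,0.6],"dr": [0,0,0]}
    - {"gripper": 0,"delta_pos": [0,-2.8,0.6],"dr": [0,0,0]}
    - {"gripper": 0,"delta_pos": [0,-2.8,0.6],"dr": [0,0,0]}
    - {"gripper": 0,"delta_pos": [0,-2.7,0.6],"dr": [0,0,0]}

```text
t: 2.18
ee_pos: [431.1, 93.5, 230.6]
orientation: [-0.131, 1.567, 0.13]
ft_force: [-0.3, 0.6, -0.3]
width: 0.9
```

Emit:
apply_moves:
  increments:
    - {"gripper": 0,"delta_pos": [2,0,0],"dr": [0,0,0]}
    - {"gripper": 0,"delta_pos": [2,0,0],"dr": [0,0,0]}
    - {"gripper": 0,"delta_pos": [2,0,0],"dr": [0,0,0]}
    - {"gripper": 0,"delta_pos": [2,0,0],"dr": [0,0,0]}
    - {"gripper": 0,"delta_pos": [2,0,0],"dr": [0,0,0]}

```text
t: 2.6
ee_pos: [430.8, 94.8, 129.7]
orientation: [-0.13, 1.567, 0.13]
ft_force: [0.4, 0.6, 0.2]
width: 0.4
```

Emit:
apply_moves:
  increments:
    - {"gripper": 0,"delta_pos": [2,0,0],"dr": [0,0,0]}
    - {"gripper": 0,"delta_pos": [2,0,0],"dr": [0,0,0]}
    - {"gripper": 0,"delta_pos": [2,0,0],"dr": [0,0,0]}
    - {"gripper": 0,"delta_pos": [0.2,0,0],"dr": [0,0,0]}
    - {"gripper": 0,"delta_pos": [0,0,0],"dr": [0,0,0]}

```text
t: 3.02
ee_pos: [430.0, 94.8, 67.8]
orientation: [-0.131, 1.57, 0.13]
ft_force: [-0.1, -0.3, 0.0]
width: 0.6
```

```bash
python3 - <<'E'
from h import *
k=np.array([477.6,101.5,0])
go(k-20*ex+[0,0,68])
a=grab('top')['img'][165:265,130:250];b=grab('side')['img'][190:290,225:345]
cv2.imwrite('pics/n1.png',np.hstack([cv2.resize(x,(400,333),interpolation=cv2.INTER_CUBIC) for x in(a,b)])[:,:,::-1])
E
```

```text
t 3.02 q [ 0.19  0.45  2.12 -0.    0.57 -1.55] pos [430.   94.8  67.8] inst [-149.1    1.4   67.8] F inst [-0.14 -0.29  0.  ] w 0.5709434475724068
turn to vertical (tool) [ 0.0002 -0.0031  0.0001]
tool shift cm [-0.03 -0.13  2.8 ] after-turn axes cm [-0.02 -0.13  2.8 ]
```

View pics/n1.png

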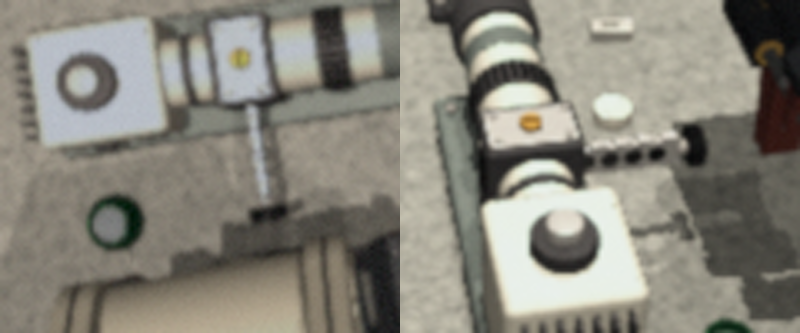

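The crops show the brown closed fingers, at (780,110), right of the knob at (693,145). There is a clear gap and they are aligned in y.

Emit:
apply_moves:
  increments:
    - {"gripper": 0,"delta_pos": [0,-0.1,0.5],"dr": [0,0,0]}
    - {"gripper": 0,"delta_pos": [0,0,0.5],"dr": [0,0,0]}
    - {"gripper": 0,"delta_pos": [0,0,0.5],"dr": [0,0,0]}
    - {"gripper": 0,"delta_pos": [0,0,0.3],"dr": [0,0,0]}
    - {"gripper": 0,"delta_pos": [0,0,0.2],"dr": [0,0,0]}

```text
t: 3.53
ee_pos: [451.9, 97.5, 69.1]
orientation: [-0.13, 1.566, 0.131]
ft_force: [-0.2, 0.2, -0.6]
width: 0.5
```

Emit:
apply_moves:
  increments:
    - {"gripper": 0,"delta_pos": [0,0,0.1],"dr": [0,0,0]}
    - {"gripper": 0,"delta_pos": [0,0,0.1],"dr": [0,0,0]}
    - {"gripper": 0,"delta_pos": [0,0,0.1],"dr": [0,0,0]}
    - {"gripper": 0,"delta_pos": [0,0,0.1],"dr": [0,0,0]}
    - {"gripper": 0,"delta_pos": [0,0,0.1],"dr": [0,0,0]}

```text
t: 3.95
ee_pos: [455.7, 98.1, 68.6]
orientation: [-0.131, 1.567, 0.13]
ft_force: [0.6, 0.5, -0.6]
width: 0.2
```

Emit:
apply_moves:
  increments:
    - {"gripper": 0,"delta_pos": [0,0,0.1],"dr": [0,0,0]}
    - {"gripper": 0,"delta_pos": [0,0,0.1],"dr": [0,0,0]}
    - {"gripper": 0,"delta_pos": [0,0,0.1],"dr": [0,0,0]}
    - {"gripper": 0,"delta_pos": [0,0,0.1],"dr": [0,0,0]}
    - {"gripper": 0,"delta_pos": [0,0,0.1],"dr": [0,0,0]}

```text
t: 4.37
ee_pos: [460.8, 99.0, 68.7]
orientation: [-0.131, 1.567, 0.13]
ft_force: [0.1, -0.2, -0.8]
width: 0.6
```

Emit:
apply_moves:
  increments:
    - {"gripper": 0,"delta_pos": [0,0,0.1],"dr": [0,0,0]}
    - {"gripper": 0,"delta_pos": [0,0,0.1],"dr": [0,0,0]}
    - {"gripper": 0,"delta_pos": [0,0,0.1],"dr": [0,0,0]}
    - {"gripper": 0,"delta_pos": [0,0,0.1],"dr": [0,0,0]}
    - {"gripper": 0,"delta_pos": [0,0,0.1],"dr": [0,0,0]}

```text
t: 4.78
ee_pos: [465.8, 99.8, 68.7]
orientation: [-0.13, 1.567, 0.13]
ft_force: [-0.8, 0.2, -0.5]
width: 0.1
```

```bash
cat >> h.py <<'E'
def knob():
    d=grab('side');pts=[]
    for u in range(240,345):
        for v in range(205,260):
            if d['range_z'][v,u]>0 and d['img'][v,u].max()<60:
                p=dep(d,u,v);q=p-O;x,y=q@ex,q@ey
                if abs(y)<16 and 56<p[2]<86 and -125<x<-34: pts.append((u,v,x,y,p[2]))
    p=np.array(pts); 
    print('knob dark px',len(p),'inst x pct 5/50/95',np.percentile(p[:,2],[5,50,95]).round(1),'u',np.percentile(p[:,0],[5,50,95]))
    return d
E
python3 - <<'E'
from h import *
stat(); d=knob()
cv2.imwrite('pics/n2.png',cv2.resize(d['img'][190:290,225:345],(600,500),interpolation=cv2.INTER_CUBIC)[:,:,::-1])
E
```

```text
t 4.78 q [ 0.19  0.48  2.05 -0.    0.61 -1.55] pos [465.8  99.8  68.7] inst [-113.     0.4   68.7] F inst [-0.75  0.35 -0.5 ] w 0.09817827193260581
turn to vertical (tool) [ 0.0002 -0.      0.    ]
knob dark px 180 inst x pct 5/50/95 [-117.1  -96.   -45.5] u [288. 314. 324.]
```

View pics/n2.png

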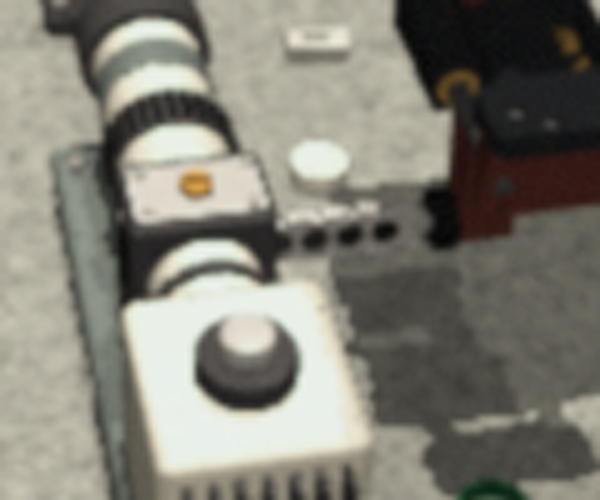

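Fingers (455,180) are now at the knob (440,218), with contact just beginning. Pushing on.

Emit:
apply_moves:
  increments:
    - {"gripper": 0,"delta_pos": [0,0,0.1],"dr": [0,0,0]}
    - {"gripper": 0,"delta_pos": [0,0,0.1],"dr": [0,0,0]}
    - {"gripper": 0,"delta_pos": [0,0,0.1],"dr": [0,0,0]}
    - {"gripper": 0,"delta_pos": [0,0,0.1],"dr": [0,0,0]}
    - {"gripper": 0,"delta_pos": [0,0,0.1],"dr": [0,0,0]}

```text
t: 5.25
ee_pos: [470.3, 100.6, 68.6]
orientation: [-0.131, 1.568, 0.13]
ft_force: [-2.1, -1.0, 0.0]
width: 0.5
```

Emit:
apply_moves:
  increments:
    - {"gripper": 0,"delta_pos": [0,0,0.1],"dr": [0,0,0]}
    - {"gripper": 0,"delta_pos": [0,0,0.1],"dr": [0,0,0]}
    - {"gripper": 0,"delta_pos": [0,0,0.1],"dr": [0,0,0]}
    - {"gripper": 0,"delta_pos": [0,0,0],"dr": [0,0,0]}
    - {"gripper": 0,"delta_pos": [0,0,0],"dr": [0,0,0]}

```text
t: 5.67
ee_pos: [474.2, 101.3, 68.7]
orientation: [-0.13, 1.566, 0.131]
ft_force: [-0.7, -1.0, 0.4]
width: 0.5
```

```bash
cat >> h.py <<'E'
def fillp():
    # gap between knob back and gate: print row profile of brightness along the slide axis, z=70..80, y edge
    d=grab('side');R=cv2.Rodrigues(np.array(d['rvec'],float))[0]
    K=np.array(d['mtx']);t=np.array(d['tvec'],float).ravel();out=[]
    for x in range(-118,-28,1):
        vals=[]
        for z in (64,66,68):
            c=R@(O+ex*x+ey*13+[0,0,z])+t;s=c[:2]/c[2];s=s*(1+d['k1']*(s@s));u=K[0,0]*s[0]+K[0,2];v=K[1,1]*s[1]+K[1,2]
            vals.append(cv2.getRectSubPix(d['img'],(1,1),(float(u),float(v)))[0,0].astype(int))
        out.append(np.mean(vals,0))
    o=np.array(out); print('x:maxchan',' '.join(f'{x}:{int(a.max())}{"r" if a[0]-a[2]>25 else ""}' for x,a in zip(range(-118,-28,1),o)))
    return d
E
python3 - <<'E'
from h import *
stat(); fillp()
E
```

```text
t 5.67 q [ 0.19  0.49  2.03  0.    0.62 -1.55] pos [474.2 101.3  68.7] inst [-104.5    0.4   68.7] F inst [-0.88 -0.9   0.44] w 0.4897773506632849
turn to vertical (tool) [ 0.0002  0.0012 -0.    ]
x:maxchan -118:99 -117:99 -116:98 -115:95 -114:90 -113:85 -112:80 -111:78 -110:78 -109:78 -108:78 -107:78 -106:79 -105:80 -104:82 -103:83 -102:83 -101:83 -100:82 -99:81 -98:80 -97:80 -96:80 -95:81 -94:81 -93:76 -92:68 -91:59 -90:49 -89:42 -88:38 -87:36 -86:36 -85:37 -84:40 -83:45 -82:52 -81:64 -80:79 -79:90 -78:98 -77:101 -76:101 -75:101 -74:101 -73:101 -72:101 -71:103 -70:104 -69:105 -68:105 -67:104 -66:102 -65:100 -64:98 -63:95 -62:93 -61:93 -60:94 -59:95 -58:96 -57:97 -56:97 -55:97 -54:97 -53:99 -52:101 -51:104 -50:106 -49:106 -48:105 -47:101 -46:96 -45:96 -44:97 -43:99 -42:102 -41:116 -40:131 -39:143 -38:155 -37:158 -36:162 -35:165 -34:168 -33:171 -32:174 -31:173 -30:164 -29:141
```

The profile gives the knob from -91.5 to -81.5 mm, so 10 mm thick as it must be. The finger front is 13 mm ahead of the TCP. Continuing.

```bash
python3 - <<'E'
s=open('h.py').read()
i=s.index("    o=np.array(out); print(")
s=s[:i]+"""    m=np.array(out).max(1); k=70-abs(0); j=np.flatnonzero(m[:78]<60); print('knob span inst x', -118+j[0] if len(j) else None, -118+j[-1] if len(j) else None, 'n',len(j)); return d
"""
open('h.py','w').write(s)
E
```

Emit:
apply_moves:
  increments:
    - {"gripper": 0,"delta_pos": [0,0,0.1],"dr": [0,0,0]}
    - {"gripper": 0,"delta_pos": [0,0,0.1],"dr": [0,0,0]}
    - {"gripper": 0,"delta_pos": [0,0,0.1],"dr": [0,0,0]}
    - {"gripper": 0,"delta_pos": [0,0,0],"dr": [0,0,0]}
    - {"gripper": 0,"delta_pos": [0,0,0],"dr": [0,0,0]}

```text
t: 6.13
ee_pos: [477.3, 101.8, 68.8]
orientation: [-0.13, 1.565, 0.131]
ft_force: [-0.9, 0.3, -0.5]
width: 0.3
```

```bash
python3 - <<'E'
from h import *
stat(); fillp()
E
```

```text
t 6.13 q [ 0.19  0.49  2.02  0.    0.62 -1.55] pos [477.3 101.8  68.8] inst [-101.4    0.4   68.8] F inst [-0.81  0.42 -0.54] w 0.28120617810657356
turn to vertical (tool) [ 0.0003  0.0015 -0.    ]
knob span inst x -87 -79 n 9
```

Emit:
apply_moves:
  increments:
    - {"gripper": 0,"delta_pos": [0,0,0.1],"dr": [0,0,0]}
    - {"gripper": 0,"delta_pos": [0,0,0.1],"dr": [0,0,0]}
    - {"gripper": 0,"delta_pos": [0,0,0.1],"dr": [0,0,0]}
    - {"gripper": 0,"delta_pos": [0,0,0],"dr": [0,0,0]}
    - {"gripper": 0,"delta_pos": [0,0,0],"dr": [0,0,0]}

```text
t: 6.6
ee_pos: [479.8, 102.2, 68.7]
orientation: [-0.13, 1.566, 0.131]
ft_force: [0.7, 1.3, -0.8]
width: 0.5
```

```bash
python3 - <<'E'
from h import *
stat(); fillp()
E
```

```text
t 6.6 q [ 0.19  0.49  2.02 -0.    0.63 -1.55] pos [479.8 102.2  68.7] inst [-98.8   0.4  68.7] F inst [ 0.87  1.16 -0.83] w 0.46294813718880856
turn to vertical (tool) [0.0002 0.0006 0.    ]
knob span inst x -80 -72 n 9
```

Emit:
apply_moves:
  increments:
    - {"gripper": 0,"delta_pos": [0,0,0.1],"dr": [0,0,0]}
    - {"gripper": 0,"delta_pos": [0,0,0.1],"dr": [0,0,0]}
    - {"gripper": 0,"delta_pos": [0,0,0.1],"dr": [0,0,0]}
    - {"gripper": 0,"delta_pos": [0,0,0],"dr": [0,0,0]}
    - {"gripper": 0,"delta_pos": [0,0,0],"dr": [0,0,0]}

```text
t: 7.07
ee_pos: [482.6, 102.6, 68.7]
orientation: [-0.131, 1.567, 0.131]
ft_force: [-0.3, -1.0, -0.2]
width: 0.4
```

```bash
python3 - <<'E'
from h import *
stat(); fillp()
E
```

```text
t 7.07 q [ 0.19  0.5   2.01 -0.    0.63 -1.55] pos [482.6 102.6  68.7] inst [-96.    0.4  68.7] F inst [-0.49 -0.96 -0.24] w 0.43084226841379586
turn to vertical (tool) [0.0003 0.0001 0.    ]
knob span inst x -81 -72 n 10
```

The slide snapped ahead into the first click: the face went to -80.5 while the finger stayed behind with no force.

Emit:
apply_moves:
  increments:
    - {"gripper": 0,"delta_pos": [0,0,0.1],"dr": [0,0,0]}
    - {"gripper": 0,"delta_pos": [0,0,0.1],"dr": [0,0,0]}
    - {"gripper": 0,"delta_pos": [0,0,0.1],"dr": [0,0,0]}
    - {"gripper": 0,"delta_pos": [0,0,0.1],"dr": [0,0,0]}
    - {"gripper": 0,"delta_pos": [0,0,0.1],"dr": [0,0,0]}

```text
t: 7.53
ee_pos: [485.2, 103.1, 68.4]
orientation: [-0.131, 1.571, 0.13]
ft_force: [-7.0, -0.7, 5.2]
width: 0.4
```

Emit:
apply_moves:
  increments:
    - {"gripper": 0,"delta_pos": [0,0,0.1],"dr": [0,0,0]}
    - {"gripper": 0,"delta_pos": [0,0,0.1],"dr": [0,0,0]}
    - {"gripper": 0,"delta_pos": [0,0,0],"dr": [0,0,0]}
    - {"gripper": 0,"delta_pos": [0,0,0],"dr": [0,0,0]}
    - {"gripper": 0,"delta_pos": [0,0,0],"dr": [0,0,0]}

```text
t: 7.95
ee_pos: [489.1, 103.7, 68.6]
orientation: [-0.131, 1.567, 0.13]
ft_force: [-2.0, 1.0, -0.0]
width: 0.3
```

```bash
python3 - <<'E'
from h import *
stat(); fillp()
E
```

```text
t 7.95 q [ 0.19  0.5   2.   -0.    0.64 -1.55] pos [489.1 103.7  68.6] inst [-89.4   0.4  68.6] F inst [-1.78  1.29 -0.05] w 0.33154089430637845
turn to vertical (tool) [ 0.0002 -0.0005  0.0001]
knob span inst x -75 -67 n 9
```

Emit:
apply_moves:
  increments:
    - {"gripper": 0,"delta_pos": [0,0,0.1],"dr": [0,0,0]}
    - {"gripper": 0,"delta_pos": [0,0,0.1],"dr": [0,0,0]}
    - {"gripper": 0,"delta_pos": [0,0,0],"dr": [0,0,0]}
    - {"gripper": 0,"delta_pos": [0,0,0],"dr": [0,0,0]}
    - {"gripper": 0,"delta_pos": [0,0,0],"dr": [0,0,0]}

```text
t: 8.42
ee_pos: [492.2, 104.3, 68.9]
orientation: [-0.13, 1.565, 0.131]
ft_force: [-1.3, 0.1, -0.6]
width: 0.6
```

```bash
python3 - <<'E'
from h import *
stat(); fillp()
E
```

```text
t 8.42 q [ 0.19  0.51  1.99  0.    0.64 -1.55] pos [492.2 104.3  68.9] inst [-86.2   0.5  68.9] F inst [-1.3   0.36 -0.6 ] w 0.5882894439885762
turn to vertical (tool) [ 0.0003  0.0017 -0.    ]
knob span inst x -72 -63 n 10
```

Emit:
apply_moves:
  increments:
    - {"gripper": 0,"delta_pos": [0,0,0.05],"dr": [0,0,0]}
    - {"gripper": 0,"delta_pos": [0,0,0.05],"dr": [0,0,0]}
    - {"gripper": 0,"delta_pos": [0,0,0],"dr": [0,0,0]}
    - {"gripper": 0,"delta_pos": [0,0,0],"dr": [0,0,0]}
    - {"gripper": 0,"delta_pos": [0,0,0],"dr": [0,0,0]}

```text
t: 8.88
ee_pos: [492.3, 104.3, 68.7]
orientation: [-0.131, 1.567, 0.131]
ft_force: [1.1, 0.8, 0.3]
width: 0.4
```

```bash
python3 - <<'E'
from h import *
stat(); fillp()
E
```

```text
t 8.88 q [ 0.19  0.51  1.99 -0.    0.64 -1.55] pos [492.3 104.3  68.7] inst [-86.1   0.4  68.7] F inst [1.19 0.61 0.32] w 0.394813016904528
turn to vertical (tool) [0.0002 0.0001 0.    ]
knob span inst x -72 -63 n 10
```

Emit:
apply_moves:
  increments:
    - {"gripper": 0,"delta_pos": [0,0,0.05],"dr": [0,0,0]}
    - {"gripper": 0,"delta_pos": [0,0,0.05],"dr": [0,0,0]}
    - {"gripper": 0,"delta_pos": [0,0,0],"dr": [0,0,0]}
    - {"gripper": 0,"delta_pos": [0,0,0],"dr": [0,0,0]}
    - {"gripper": 0,"delta_pos": [0,0,0],"dr": [0,0,0]}

```text
t: 9.35
ee_pos: [493.3, 104.5, 68.7]
orientation: [-0.131, 1.567, 0.131]
ft_force: [-0.3, -0.7, -0.2]
width: 0.5
```

```bash
python3 - <<'E'
from h import *
stat(); fillp()
E
```

```text
t 9.35 q [ 0.19  0.51  1.99 -0.    0.65 -1.55] pos [493.3 104.5  68.7] inst [-85.1   0.4  68.7] F inst [-0.44 -0.66 -0.2 ] w 0.5128293928444586
turn to vertical (tool) [0.0002 0.0001 0.    ]
knob span inst x -71 -62 n 10
```

Emit:
apply_moves:
  increments:
    - {"gripper": 0,"delta_pos": [0,0,0.05],"dr": [0,0,0]}
    - {"gripper": 0,"delta_pos": [0,0,0.05],"dr": [0,0,0]}
    - {"gripper": 0,"delta_pos": [0,0,0],"dr": [0,0,0]}
    - {"gripper": 0,"delta_pos": [0,0,0],"dr": [0,0,0]}
    - {"gripper": 0,"delta_pos": [0,0,0],"dr": [0,0,0]}

```text
t: 9.82
ee_pos: [494.3, 104.6, 68.7]
orientation: [-0.13, 1.567, 0.13]
ft_force: [-0.3, 0.3, -0.5]
width: 0.5
```

```bash
python3 - <<'E'
from h import *
stat(); d=fillp()
cv2.imwrite('pics/n3.png',cv2.resize(d['img'][190:290,225:345],(720,600),interpolation=cv2.INTER_CUBIC)[:,:,::-1])
E
```

```text
t 9.82 q [ 0.18  0.51  1.99 -0.    0.65 -1.55] pos [494.3 104.6  68.7] inst [-84.1   0.4  68.7] F inst [-0.29  0.35 -0.54] w 0.4647190064687272
turn to vertical (tool) [ 0.0002 -0.0001  0.    ]
knob span inst x -66 -58 n 9
```

View pics/n3.png

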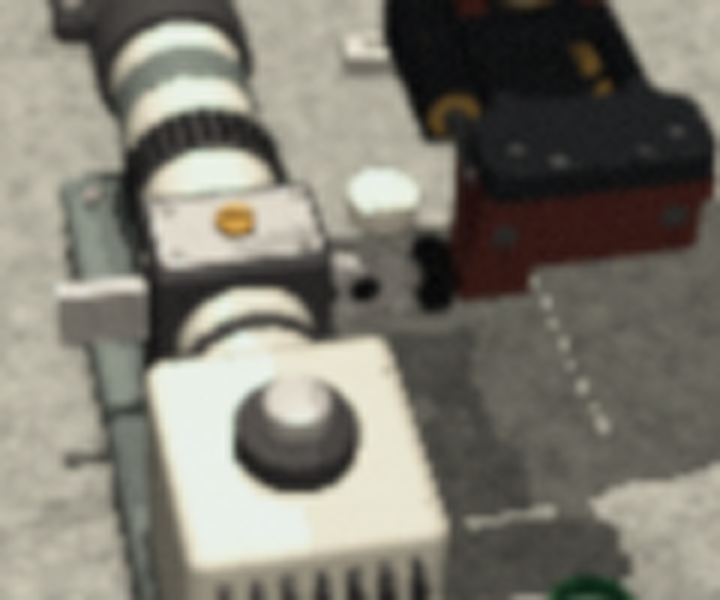

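Second click. The knob at (432,272) has jumped ahead of the finger at (480,240), and its face is 14 mm on from the first click. The next snap is due at TCP about -71 to -70, so I advance 11 mm to -73.

Emit:
apply_moves:
  increments:
    - {"gripper": 0,"delta_pos": [0,0,0.1],"dr": [0,0,0]}
    - {"gripper": 0,"delta_pos": [0,0,0.1],"dr": [0,0,0]}
    - {"gripper": 0,"delta_pos": [0,0,0.1],"dr": [0,0,0]}
    - {"gripper": 0,"delta_pos": [0,0,0.1],"dr": [0,0,0]}
    - {"gripper": 0,"delta_pos": [0,0,0.1],"dr": [0,0,0]}

```text
t: 10.28
ee_pos: [497.9, 105.2, 68.5]
orientation: [-0.131, 1.57, 0.13]
ft_force: [-6.6, -1.3, 5.2]
width: 0.7
```

Emit:
apply_moves:
  increments:
    - {"gripper": 0,"delta_pos": [0,0,0.1],"dr": [0,0,0]}
    - {"gripper": 0,"delta_pos": [0,0,0.1],"dr": [0,0,0]}
    - {"gripper": 0,"delta_pos": [0,0,0.1],"dr": [0,0,0]}
    - {"gripper": 0,"delta_pos": [0,0,0.1],"dr": [0,0,0]}
    - {"gripper": 0,"delta_pos": [0,0,0],"dr": [0,0,0]}

```text
t: 10.7
ee_pos: [502.4, 105.9, 68.5]
orientation: [-0.131, 1.568, 0.13]
ft_force: [-2.9, -0.6, 1.3]
width: 0.4
```

Emit:
apply_moves:
  increments:
    - {"gripper": 0,"delta_pos": [0,0,0.05],"dr": [0,0,0]}
    - {"gripper": 0,"delta_pos": [0,0,0.05],"dr": [0,0,0]}
    - {"gripper": 0,"delta_pos": [0,0,0.05],"dr": [0,0,0]}
    - {"gripper": 0,"delta_pos": [0,0,0.05],"dr": [0,0,0]}
    - {"gripper": 0,"delta_pos": [0,0,0],"dr": [0,0,0]}

```text
t: 11.12
ee_pos: [505.8, 106.5, 68.7]
orientation: [-0.13, 1.566, 0.131]
ft_force: [-0.6, -0.6, -0.8]
width: 0.8
```

```bash
python3 - <<'E'
from h import *
stat(); fillp()
E
```

```text
t 11.12 q [ 0.18  0.52  1.96 -0.    0.66 -1.55] pos [505.8 106.5  68.7] inst [-72.5   0.4  68.7] F inst [-0.68 -0.51 -0.81] w 0.7913292141104319
turn to vertical (tool) [ 0.0002  0.0011 -0.    ]
knob span inst x -59 -50 n 10
```

Emit:
apply_moves:
  increments:
    - {"gripper": 0,"delta_pos": [0,0,0.05],"dr": [0,0,0]}
    - {"gripper": 0,"delta_pos": [0,0,0.05],"dr": [0,0,0]}
    - {"gripper": 0,"delta_pos": [0,0,0],"dr": [0,0,0]}
    - {"gripper": 0,"delta_pos": [0,0,0],"dr": [0,0,0]}
    - {"gripper": 0,"delta_pos": [0,0,0],"dr": [0,0,0]}

```text
t: 11.58
ee_pos: [506.5, 106.7, 68.8]
orientation: [-0.13, 1.566, 0.131]
ft_force: [-0.5, 0.2, 0.6]
width: 0.7
```

```bash
python3 - <<'E'
from h import *
stat(); fillp()
E
```

```text
t 11.58 q [ 0.18  0.52  1.96  0.    0.66 -1.55] pos [506.5 106.7  68.8] inst [-71.7   0.4  68.8] F inst [-0.49  0.28  0.57] w 0.6879828452067042
turn to vertical (tool) [ 0.0002  0.0008 -0.    ]
knob span inst x -57 -49 n 9
```

Emit:
apply_moves:
  increments:
    - {"gripper": 0,"delta_pos": [0,0,0.05],"dr": [0,0,0]}
    - {"gripper": 0,"delta_pos": [0,0,0.05],"dr": [0,0,0]}
    - {"gripper": 0,"delta_pos": [0,0,0],"dr": [0,0,0]}
    - {"gripper": 0,"delta_pos": [0,0,0],"dr": [0,0,0]}
    - {"gripper": 0,"delta_pos": [0,0,0],"dr": [0,0,0]}

```text
t: 12.05
ee_pos: [507.1, 106.7, 68.7]
orientation: [-0.131, 1.567, 0.131]
ft_force: [-0.7, 0.6, -0.2]
width: 0.6
```

```bash
python3 - <<'E'
from h import *
stat(); d=fillp()
E
```

```text
t 12.05 q [ 0.18  0.52  1.96 -0.    0.66 -1.55] pos [507.1 106.7  68.7] inst [-71.1   0.4  68.7] F inst [-0.6   0.73 -0.25] w 0.6413051985325121
turn to vertical (tool) [0.0002 0.0001 0.    ]
knob span inst x -57 -48 n 10
```

Emit:
apply_moves:
  increments:
    - {"gripper": 0,"delta_pos": [0,0,0.05],"dr": [0,0,0]}
    - {"gripper": 0,"delta_pos": [0,0,0.05],"dr": [0,0,0]}
    - {"gripper": 0,"delta_pos": [0,0,0],"dr": [0,0,0]}
    - {"gripper": 0,"delta_pos": [0,0,0],"dr": [0,0,0]}
    - {"gripper": 0,"delta_pos": [0,0,0],"dr": [0,0,0]}

```text
t: 12.52
ee_pos: [508.1, 106.9, 68.7]
orientation: [-0.131, 1.567, 0.131]
ft_force: [0.1, 0.6, 0.7]
width: 0.7
```

```bash
python3 - <<'E'
from h import *
stat(); d=fillp()
cv2.imwrite('pics/n4.png',cv2.resize(d['img'][190:290,225:345],(720,600),interpolation=cv2.INTER_CUBIC)[:,:,::-1])
E
```

```text
t 12.52 q [ 0.18  0.52  1.95  0.    0.66 -1.55] pos [508.1 106.9  68.7] inst [-70.1   0.4  68.7] F inst [0.19 0.61 0.69] w 0.6719077928933925
turn to vertical (tool) [ 0.0002 -0.0001 -0.    ]
knob span inst x -53 -45 n 9
```

View pics/n4.png

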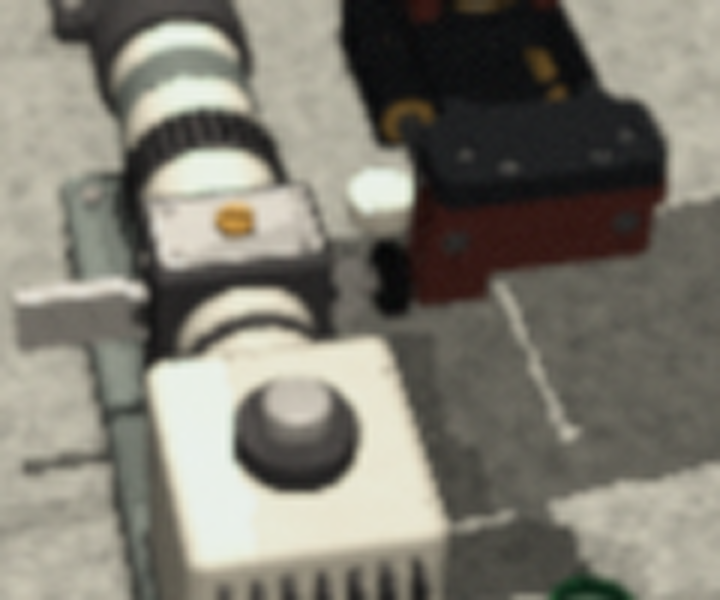

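Third click. The face is at -53 and the knob at (392,275) is clear of the finger; the face positions step -81, -67, -53. I back off, lift and meanwhile locate the key more precisely.

Emit:
apply_moves:
  increments:
    - {"gripper": 0,"delta_pos": [0,0,-0.6],"dr": [0,0,0]}
    - {"gripper": 0,"delta_pos": [0,0,-0.8],"dr": [0,0,0]}
    - {"gripper": 0,"delta_pos": [0,0,-1],"dr": [0,0,0]}
    - {"gripper": 0,"delta_pos": [0,0,-1],"dr": [0,0,0]}
    - {"gripper": 0,"delta_pos": [0,0,0],"dr": [0,0,0]}

```text
t: 12.98
ee_pos: [471.2, 100.7, 68.3]
orientation: [-0.131, 1.57, 0.13]
ft_force: [-0.1, 0.6, -0.3]
width: 0.6
```

Emit:
apply_moves:
  increments:
    - {"gripper": 0,"delta_pos": [-2,0,0],"dr": [0,0,0]}
    - {"gripper": 0,"delta_pos": [-2,0,0],"dr": [0,0,0]}
    - {"gripper": 0,"delta_pos": [-2,0,0],"dr": [0,0,0]}
    - {"gripper": 0,"delta_pos": [-2,0,0],"dr": [0,0,0]}
    - {"gripper": 0,"delta_pos": [-1.6,0,0],"dr": [0,0,0]}

```text
t: 13.4
ee_pos: [474.7, 101.3, 166.1]
orientation: [-0.13, 1.566, 0.131]
ft_force: [0.9, 0.5, -1.0]
width: 0.5
```

```bash
python3 - <<'E'
from h import *
fillp(); s=load('side'); t=load('top')
for n,d in(('side',s),('top',t)):
    P=[]
    for u in (range(255,300) if n=='side' else range(140,172)):
        for v in (range(240,285) if n=='side' else range(172,208)):
            if d['range_z'][v,u]>0:
                p=dep(d,u,v); P.append((u,v,*((p-O)@ex,(p-O)@ey),p[2]))
    P=np.array(P)
    for lo,hi in((114,124),(105,113),(93,102)):
        q=P[(P[:,4]>lo)&(P[:,4]<hi)]
        if len(q): print(n,lo,len(q),'mid',((q.min(0)+q.max(0))/2).round(1),'mean',q.mean(0).round(1),'ext',np.ptp(q,axis=0).round(1))
go(O+ey*95+[0,0,160])
E
```

```text
knob span inst x -53 -45 n 9
side 114 98 mid [274.5 256.5   1.2  95.7 118.3] mean [274.5 256.8   1.6  97.8 118.6] ext [11.   9.  19.  19.8  7.2]
side 105 199 mid [274.5 261.    0.9  97.  109. ] mean [274.3 262.5   2.7 102.2 109.8] ext [21. 16. 35. 34.  8.]
side 93 1145 mid [277.  262.    1.1  81.5  97.5] mean [274.8 266.2   0.8  99.1  98.4] ext [ 44.   44.   73.7 103.5   8.9]
top 114 81 mid [153.  188.5   2.5  98.  118.8] mean [154.1 188.5   2.3  95.  119.1] ext [12.   9.  18.8 24.5  9.3]
top 105 160 mid [155.5 189.    1.9  94.7 108.9] mean [155.8 189.    1.5  93.7 110.4] ext [17.  16.  33.9 33.7  7.6]
top 93 819 mid [155.5 189.5   2.3  95.4  97.5] mean [155.8 189.4   1.8  96.2  98.8] ext [31.  35.  73.8 69.9  8.9]
t 13.45 q [ 0.19  0.31  1.98  0.    0.84 -1.55] pos [476.2 101.6 168.5] inst [-102.4    0.5  168.5] F inst [ 0.89 -0.67  1.92] w 0.7688110162936547
turn to vertical (tool) [ 0.0002  0.0052 -0.0001]
tool shift cm [ 0.91  9.45 10.24] after-turn axes cm [ 0.85  9.45 10.24]
```

Both views put the key at inst (1.5, 95.5, 119), with its collar concentric. Moving above it.

Emit:
apply_moves:
  increments:
    - {"gripper": 0,"delta_pos": [0,1.9,2.1],"dr": [0,0,0]}
    - {"gripper": 0,"delta_pos": [0,1.9,2.1],"dr": [0,0,0]}
    - {"gripper": 0,"delta_pos": [0,1.9,2.1],"dr": [0,0,0]}
    - {"gripper": 0,"delta_pos": [0,1.9,2.1],"dr": [0,0,0]}
    - {"gripper": 0,"delta_pos": [0,1.9,2],"dr": [0,0,0]}

```text
t: 13.87
ee_pos: [561.9, 213.2, 164.1]
orientation: [-0.131, 1.567, 0.13]
ft_force: [0.2, -0.2, 0.1]
width: 0.9
```

Emit:
apply_moves:
  increments:
    - {"gripper": 0,"delta_pos": [0.6,0,0],"dr": [0,0,0]}
    - {"gripper": 0,"delta_pos": [0.6,0,0],"dr": [0,0,0]}
    - {"gripper": 0,"delta_pos": [0.6,0,0],"dr": [0,0,0]}
    - {"gripper": 0,"delta_pos": [0.4,0,0],"dr": [0,0,0]}
    - {"gripper": 0,"delta_pos": [0,0,0],"dr": [0,0,0]}

```text
t: 14.28
ee_pos: [559.9, 210.9, 141.2]
orientation: [-0.131, 1.57, 0.129]
ft_force: [-0.0, -0.9, -0.4]
width: 0.7
```

```bash
python3 - <<'E'
from h import *
stat(); d=fillp()
cv2.imwrite('pics/n5.png',np.hstack([cv2.resize(d['img'][190:290,225:345],(480,400),interpolation=cv2.INTER_CUBIC),cv2.resize(grab('wrist')['img'],(320,400))])[:,:,::-1])
E
```

```text
t 14.28 q [ 0.34  0.5   1.75 -0.    0.9  -1.4 ] pos [559.9 210.9 141.2] inst [ -1.9  94.5 141.2] F inst [-0.17 -0.89 -0.39] w 0.6981215278962181
turn to vertical (tool) [-0.0006 -0.003   0.0006]
knob span inst x -91 -41 n 51
```

View pics/n5.png

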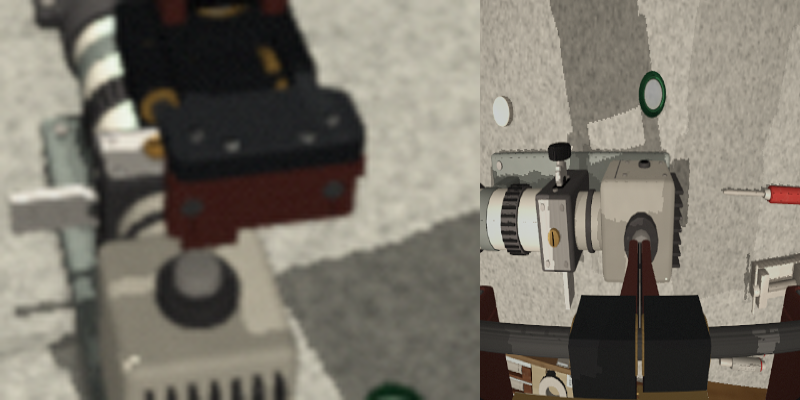

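The wrist view shows the fingertips over the key at (640,240). The side view shows them above and slightly left of it, with a gap of about 14 mm. I correct +3 mm and descend.

Emit:
apply_moves:
  increments:
    - {"gripper": 0,"delta_pos": [0.3,0.1,0.3],"dr": [0,0,0]}
    - {"gripper": 0,"delta_pos": [0.4,0,0],"dr": [0,0,0]}
    - {"gripper": 0,"delta_pos": [0.3,0,0],"dr": [0,0,0]}
    - {"gripper": 0,"delta_pos": [0,0,0],"dr": [0,0,0]}
    - {"gripper": 0,"delta_pos": [0,0,0],"dr": [0,0,0]}

```text
t: 14.8
ee_pos: [564.0, 213.6, 132.4]
orientation: [-0.131, 1.567, 0.13]
ft_force: [0.4, 0.1, 0.3]
width: 0.4
```

Emit:
apply_moves:
  increments:
    - {"gripper": 0,"delta_pos": [0.1,0,0],"dr": [0,0,0]}
    - {"gripper": 0,"delta_pos": [0.1,0,0],"dr": [0,0,0]}
    - {"gripper": 0,"delta_pos": [0.1,0,0],"dr": [0,0,0]}
    - {"gripper": 0,"delta_pos": [0.1,0,0],"dr": [0,0,0]}
    - {"gripper": 0,"delta_pos": [0,0,0],"dr": [0,0,0]}

```text
t: 15.22
ee_pos: [564.1, 213.6, 128.5]
orientation: [-0.131, 1.567, 0.13]
ft_force: [-0.2, 0.4, -0.4]
width: 0.5
```

Emit:
apply_moves:
  increments:
    - {"gripper": 0,"delta_pos": [0.1,0,0],"dr": [0,0,0]}
    - {"gripper": 0,"delta_pos": [0.1,0,0],"dr": [0,0,0]}
    - {"gripper": 0,"delta_pos": [0,0,0],"dr": [0,0,0]}
    - {"gripper": 0,"delta_pos": [0,0,0],"dr": [0,0,0]}
    - {"gripper": 0,"delta_pos": [0,0,0],"dr": [0,0,0]}

```text
t: 15.63
ee_pos: [564.3, 213.7, 126.8]
orientation: [-0.13, 1.567, 0.131]
ft_force: [-0.7, 0.8, 1.9]
width: 0.4
```

```bash
python3 - <<'E'
from h import *
stat()
E
```

```text
t 15.63 q [ 0.34  0.52  1.75 -0.    0.87 -1.39] pos [564.3 213.7 126.8] inst [  2.9  96.4 126.8] F inst [-0.54  0.86  1.86] w 0.36488354778768456
turn to vertical (tool) [ 0.0002  0.0002 -0.    ]
```

Contact came at TCP z = 127, which is 119 + 8 as expected. Pressing to the bottom, about 122.

Emit:
apply_moves:
  increments:
    - {"gripper": 0,"delta_pos": [0.1,0,0],"dr": [0,0,0]}
    - {"gripper": 0,"delta_pos": [0.1,0,0],"dr": [0,0,0]}
    - {"gripper": 0,"delta_pos": [0.1,0,0],"dr": [0,0,0]}
    - {"gripper": 0,"delta_pos": [0.1,0,0],"dr": [0,0,0]}
    - {"gripper": 0,"delta_pos": [0,0,0],"dr": [0,0,0]}

```text
t: 16.05
ee_pos: [564.3, 213.7, 122.7]
orientation: [-0.13, 1.567, 0.131]
ft_force: [-1.3, -1.4, 4.3]
width: 0.5
```

Emit:
apply_moves:
  increments:
    - {"gripper": 0,"delta_pos": [0.1,0,0],"dr": [0,0,0]}
    - {"gripper": 0,"delta_pos": [0.05,0,0],"dr": [0,0,0]}
    - {"gripper": 0,"delta_pos": [0,0,0],"dr": [0,0,0]}
    - {"gripper": 0,"delta_pos": [0,0,0],"dr": [0,0,0]}
    - {"gripper": 0,"delta_pos": [0,0,0],"dr": [0,0,0]}

```text
t: 16.47
ee_pos: [564.3, 213.7, 121.8]
orientation: [-0.13, 1.567, 0.131]
ft_force: [-2.5, -0.2, 8.9]
width: 0.6
```

```bash
python3 - <<'E'
from h import *
stat()
E
```

```text
t 16.47 q [ 0.34  0.53  1.75 -0.    0.86 -1.39] pos [564.3 213.7 121.8] inst [  3.   96.5 121.8] F inst [-2.49  0.22  8.85] w 0.6176054014707368
turn to vertical (tool) [ 0.0002  0.0003 -0.0001]
```

At the bottom: 5.2 mm of travel, then a hard stop at 8.9 N. Releasing straight up and backing away.

Emit:
apply_moves:
  increments:
    - {"gripper": 0,"delta_pos": [-0.3,0,0],"dr": [0,0,0]}
    - {"gripper": 0,"delta_pos": [-0.5,0,0],"dr": [0,0,0]}
    - {"gripper": 0,"delta_pos": [-1,0,0],"dr": [0,0,0]}
    - {"gripper": 0,"delta_pos": [-2,0,0],"dr": [0,0,0]}
    - {"gripper": 0,"delta_pos": [-2.5,0,0],"dr": [0,0,0]}

```text
t: 16.88
ee_pos: [562.9, 213.2, 183.6]
orientation: [-0.131, 1.571, 0.13]
ft_force: [0.4, 0.1, 0.2]
width: 0.7
```

Emit:
apply_moves:
  increments:
    - {"gripper": 0,"delta_pos": [-2,0,-2.5],"dr": [0,0,0]}
    - {"gripper": 0,"delta_pos": [-2,0,-2.5],"dr": [0,0,0]}
    - {"gripper": 0,"delta_pos": [0,0,-3],"dr": [0,0,0]}
    - {"gripper": 0,"delta_pos": [0,0,-3],"dr": [0,0,0]}
    - {"gripper": 0,"delta_pos": [0,0,-3],"dr": [0,0,0]}

```text
t: 17.3
ee_pos: [424.8, 190.2, 224.9]
orientation: [-0.13, 1.566, 0.131]
ft_force: [0.5, -0.3, -0.2]
width: 0.4
```

Emit:
apply_moves:
  increments:
    - {"gripper": 0,"delta_pos": [0,0,0],"dr": [0,0,0]}
    - {"gripper": 0,"delta_pos": [0,0,0],"dr": [0,0,0]}
    - {"gripper": 0,"delta_pos": [0,0,0],"dr": [0,0,0]}
    - {"gripper": 0,"delta_pos": [0,0,0],"dr": [0,0,0]}
    - {"gripper": 0,"delta_pos": [0,0,0],"dr": [0,0,0]}

```text
t: 17.72
ee_pos: [427.2, 190.8, 224.3]
orientation: [-0.13, 1.566, 0.13]
ft_force: [-0.2, 0.3, 0.2]
width: 0.6
```

```bash
python3 - <<'E'
from h import *
stat(); d=fillp(); t=grab('top')
for u,v in ((274,256),(275,257)): print('key z',dep(d,u,v).round(1))
cv2.imwrite('pics/n6.png',np.hstack([cv2.resize(d['img'][140:320,200:360],(400,450)),cv2.resize(t['img'][130:260,110:350],(400,450))])[:,:,::-1])
E
```

```text
t 17.72 q [ 0.39  0.2   1.97 -0.    0.97 -1.34] pos [427.2 190.8 224.3] inst [-136.    96.5  224.3] F inst [-0.17  0.32  0.16] w 0.6203120065248005
turn to vertical (tool) [-0.0001  0.0005 -0.0001]
knob span inst x None None n 0
key z [563.5 213.7 119.3]
key z [562.  216.6 119.9]
```

View pics/n6.png

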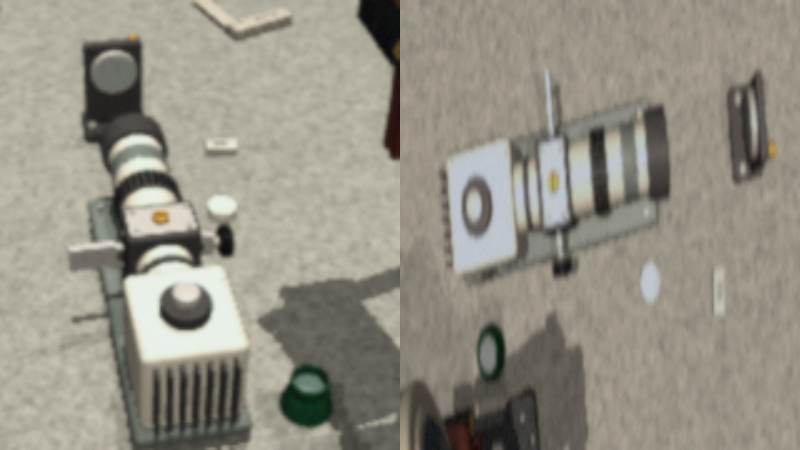

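The knob is at (226,238) in the side crop, which is full-image (290,235), the same place as when it clicked into the third notch. The key is up at 119.3 mm. Cap, loupe, block and mirror are each within about 1 px of the first picture. Handing in.

```bash
python3 -c "
from workcell import ctrl
print(ctrl.close_job())"
```

```text
the job is handed in; nothing more can be done
None
```

The filter slide is in its third click and the lamp key has been pressed and released after it. The job is handed in at about 17.8 s of the 58 s allowed.

- **Slide:** I pushed the knob with closed fingertips. It snapped ahead of the finger three times, with the knob face at about -81, -67 and -53 mm along the slide, so 14 mm between clicks. I stopped at the third and backed off.
- **Lamp key:** I pressed it straight down until it stopped after about 5 mm of travel, at 8.9 N, then let it up. Depth afterwards read about 119.3 mm, which is fully up.
- **Final checks:** The last side picture shows the knob at the same pixel as when it reached the third click. The mirror, lens cap, loupe and gauge block are within about 1 pixel of the first picture, and the arm stands clear of everything.
- **Checks that failed or disagreed:** My automatic knob measurement found nothing in the last picture, probably because the knob is no longer in the arm's shadow and is too bright for its threshold. I confirmed the knob position by eye instead. The two cameras' first estimates of the key also differed by about 6 mm. A depth measurement brought them close, and the fingertips touched at the expected height.

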